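# Stow a calibration-gas cylinder and drop the retaining bar into its keeper

## Robot

A 7-joint arm with a two-finger parallel gripper is mounted at the origin on the work surface. World frame = base frame: x ahead of the robot, y to its left, z up, the work surface at z = 0. Lengths are in m, angles in rad, forces in N, time in s.
With the tool pointing down it reaches from about 0.4 to 0.875 m from the base axis. Payload 19.3 kg.
Tool frame: the origin (TCP) lies at the very end of the fingers, on their centre line; the grasp point (between the pads) lies 19 mm behind it; z points along the fingers, y is the direction in which the jaws open and shut (so a half turn about z gives the same grasp; the last joint's range is limited). The gripper opens to 85 mm and grips with 20 to 120 N. Pads are 22 mm wide; open, the fingers measure 114 mm over their backs; the gripper's body (76 mm by 85 mm) begins 54 mm behind the grasp point. The pads swing forward as they close: fully open they stand 13 mm farther back than shut.
Start: joints at [-1.213, 0.521, -0.036, 1.599, 0.021, 1.021, -0.113], TCP at [0.259, 0.569, 0.231] pointing down, gripper open.
Joint ranges: [-2.91, 2.91], [-0.3, 2.13], [-1.5, 1.42], [0.17, 2.43], [-1.26, 4.41], [0.16, 1.93], [-2.52, 2.52]. Speed limits (rad/s): [1.89, 1.89, 2.39, 2.39, 3.01, 3.01, 3.01].

## Interface

Orientations are given as [roll, pitch, yaw] about the fixed x, y, z axes, in that order (R = Rz(yaw) Ry(pitch) Rx(roll)).
In Python, from workcell import telemetry, imaging, ticket gives the robot as it stands.
- The arm moves only by the tool carry_out, never from a script. Its argument "series" is a list of rows, each a list of 7 numbers: the shift along the tool's x, y, z in m, then the turn, a rotation vector about the tool's x, y, z in rad, then the closure in counts, from 0 (fully open) to 255 (shut). In form: [[tx, ty, tz, ax, ay, az, jaw], ...]. A call has 1 to 10 rows; each row is the pose to reach, as a shift and turn from the pose commanded when the call began, along the tool's axes at that moment; what a row does not reach only later rows make up. A row lasts 1/8 s, in which the tool goes at most 62.5 mm and 10.7 degrees, less where a joint would pass 70% of its speed; a pose out of reach is approached as far as the arm can. A call with a gripper value outside its range is refused whole. The fingers move at their own pace and stop on an object; "force" is the grip in N (left out, the last holds). Time passes only in rows, so rows that repeat a pose let the fingers close. It gives the time, the measured TCP pose, the force and the opening at its end, in the units of the state.
- telemetry.observe(): the state, without advancing time (a new reading comes with each control period).
- imaging.grab_frame(name): name is "side" or "top"; returns (picture, depth): 480x640x3 uint8, blue, green, red; 480x640 float32, m along the optical axis (not along the pixel's ray), 0 where there is no reading.
- imaging.camera_info(name): a dict with "mtx" (3x3 intrinsics, pixels), "extrinsics" (4x4, takes a point from camera to world coordinates). Camera axes: x right, y down, z forward; pixel columns grow to the right and rows downward; lengths in m; the calibration is good to about 2 mm. A picture is of the moment at which its call begins. camera_info takes no time and is no camera call.
- ticket.job_done(): hands the job in, once; it reports no verdict.
The state is a dict: "clock": time; "qpos": joint angles; "qd": joint speeds; "joint_efforts": joint torques, N m; "position": TCP position; "tool_rot": TCP orientation; "force": force on the tool from outside, world axes, zero at the start; "moment": the same for the moment, N m; "grip_width": finger opening in m.
Only numpy, scipy, OpenCV 4.12 (cv2) and the standard library are available. Lean on these libraries where they do the work, as an engineer would, in place of code of your own. Each camera call takes 0.05 s, during which the arm holds its last target.

## Task

Set the loose gas cylinder (orange shoulder, black cap) down gently, upright, in the empty bay of the blue bench rack. Then close the rack's retaining bar (the one with the red handle): bring it across in front of both cylinders, lift it over the low front lip of the keeper and let it drop into the notch, so that it lies level and stays there. Leave the stowed cylinder in its bay and everything else on the bench where it is.

Things in the scene. Friction and masses are not known exactly. Their poses are not given: they have to be found in the camera images.
- gas_new_mid (a point): Loose gas cylinder to be stowed: aluminium, orange shoulder, black cap, 0.3 to 0.55 kg, standing on the bench. Point: its centre, half-way up, 100 mm above its foot; z is its axis. 200 mm tall; body 56 mm diameter up to 140 mm, shoulder to 152 mm; the round cap, 28 mm diameter, from 160 to 200 mm above the foot (centre 80 mm above this point), is firm and serves to carry it.
- gas_stowed_mid (a point): The cylinder already stowed in the other bay: same size, green shoulder, white cap; the point is its centre, half-way up. Leave it in its bay.
- free_bay (a point): Centre of the top of the 60 mm black rubber pad on the floor of the empty bay, 8 mm above the bench: the cylinder's foot stands here. The bay is 73 mm wide, open above; a foot lip (top 18 mm above the bench) runs 33 mm before this point, a back sheet and side sheet reach 130 mm above the bench, the divider to the stowed cylinder 70 mm. Bay centres lie 76 mm apart.
- rack: Blue sheet-steel bench rack for two cylinders, fixed to the bench, turned up to 0.15 rad. Origin on the bench, midway between the two bay centres; x points to the rack's back (away from the robot), y to its left, z up. Bay centres at y = +38 and -38 mm; either may be the empty one. Base plate x -72 to +46, y -102 to +102 mm. Hinge post at x -56, y +88; keeper at y -83 mm.
- bar_hinge (a point): Where the retaining bar's two hinge axes cross: on the axis of the 20 mm square steel post at the rack's front left (rack x -56, y +88 mm), 110 mm above the bench. Axes as the rack's. The clevis around it reaches 122 mm above the bench.
- keeper_mid (a point): Middle of the adjusting range of the steel keeper at the rack's front right, at the height of its notch floor (100 mm above the bench); axes as the rack's; 171 mm from bar_hinge. The keeper is bolted through slots, set by hand: its notch centre lies up to 12 mm before or behind this point along rack x. Find it by feel (swing the raised bar in until it meets the back stop) or look.
- bar_grip (a point): Centre of the red handle at the retaining bar's free end, 220 mm from the hinge axes: 18 mm wide, 26 high, 60 long along the bar, to be pinched across from above. The bar is flat aluminium, 10 mm thick, 20 high, its middle line running from bar_hinge through here to 250 mm; it points along this point's -y. 0.2 to 0.4 kg; lifting it at the handle takes 1 to 3 N.
- bar_swing (a joint): Swing of the bar about the upright post, rad: 0 = straight across the rack's front (along the rack's -y), growing as the free end comes out towards the robot (rack -x). Range -0.13 to 1.2, starts at 0.45 to 0.85. Turns easily, stays where it is left. The keeper it must drop into is 20 mm long along the bar; its notch is 18 mm wide between a front lip and a tall back stop, each 6 mm thick.
- bar_lift (a joint): Lift of the bar about the level pin in its hinge, rad: 0 = level, growing as the free end rises, to 0.6. It falls by its own weight; hanging free it droops to its stop at about -0.1, where it starts. On the notch's floor it is level (0). Keeper heights above the bench: notch floor 100 mm, front lip's top 118, back stop's top 142; the bar clears the lip above 0.12 rad and meets the back stop up to 0.22.
- flask: Bystander: flat clear culture flask with pink medium and a blue cap, about 145 x 76 x 31 mm, lying down; origin under its middle.
- medium: Bystander: pink medium bottle, 68 mm diameter, 150 mm tall; origin at its foot.
- tip_box: Bystander: blue pipette-tip box with a clear lid, 120 x 82 x 67 mm; origin under its middle.
- dishes: Bystander: stack of three culture dishes, 93 mm diameter, 45 mm high; origin under its middle.
- cryo_box: Bystander: white freezer box with a yellow lid, 134 x 134 x 52 mm; origin under its middle.
- marker: Bystander: black marker pen with a red cap, 135 mm long, lying; origin under its middle.
Not all that is in view belongs to the job. What is shaped like the part that bears gas_stowed_mid but purple is not meant.

How it is judged:
By the outcome, as a careful person would: the job done as asked, in the order asked, and still so for the second after the job is handed in, with the robot touching nothing.
It also fails if it takes over 61 s, if anything falls off the work surface, if the arm or the gripper's body presses on something with over 40 N, if the wrist force passes 120 N, or if a joint passes its speed limit or range.

## Working session

There is one attempt and no reset: what is moved stays moved. The work goes in short steps, Python scripts to look and compute and a tool call to move; the robot and the scene stay as the last step left them, time stands still between calls to the robot, and variables do not carry over. Pictures are saved under pics/ and viewed, and the job is handed in when it is done.

Besides the shell and the picture viewer there is one more tool, called after "Call:" as name(argument=value, ...) on one line, values as JSON. carry_out: Moves the arm, as the interface text tells. Its arguments: {"type":"object","properties":{"series":{"type":"array"},"force":{"type":"number"}},"required":["series"]}

```bash
ls; mkdir -p pics; python3 - <<'E'
from workcell import telemetry, imaging
import cv2, numpy as np
print(telemetry.observe())
for n in("side","top"):
    p,d=imaging.grab_frame(n); cv2.imwrite(f"pics/{n}0.png",p); np.save(f"{n}0.npy",d); print(n,imaging.camera_info(n),(d>0).mean())
E
```

```text
pics
{'clock': 0.0, 'qpos': array([-1.21321018,  0.52199275, -0.03634746,  1.600004  ,  0.02118794,
        1.02110389, -0.11274167]), 'qd': array([ 0.00010859, -0.00108018, -0.00084559,  0.00149736,  0.00050636,
       -0.00053843, -0.00236887]), 'joint_efforts': array([ 5.30876889e-05, -9.27124214e+01,  1.98060460e+00, -3.69927549e+01,
        1.79512147e-02,  8.20808782e-03, -5.41333702e-05]), 'position': array([0.25916548, 0.56836159, 0.23074019]), 'tool_rot': array([-3.14047069e+00,  6.02934160e-05,  2.71386591e+00]), 'force': array([-0.66087402, -0.17421143, -0.88967217]), 'moment': array([-0.02319905, -0.01817929, -0.03961366]), 'grip_width': 0.08536587674169047}
side {'mtx': array([[472.54944288,   0.        , 316.87956217],
       [  0.        , 472.54944288, 232.45808466],
       [  0.        ,   0.        ,   1.        ]]), 'extrinsics': array([[-0.94731568, -0.22327605,  0.22965367,  0.36170768],
       [-0.32002854,  0.63020311, -0.70740778,  0.64742765],
       [ 0.01321876, -0.74363421, -0.668456  ,  0.74750014],
       [ 0.        ,  0.        ,  0.        ,  1.        ]])} 0.9958203125
top {'mtx': array([[512.26897466,   0.        , 319.89793877],
       [  0.        , 512.26897466, 235.83843737],
       [  0.        ,   0.        ,   1.        ]]), 'extrinsics': array([[-0.00265303, -0.99680433,  0.07983791,  0.47848287],
       [-0.9999219 ,  0.00166934, -0.01238537, -0.01138267],
       [ 0.01221252, -0.07986454, -0.99673091,  1.39496365],
       [ 0.        ,  0.        ,  0.        ,  1.        ]])} 0.9960579427083334
```

View pics/side0.png

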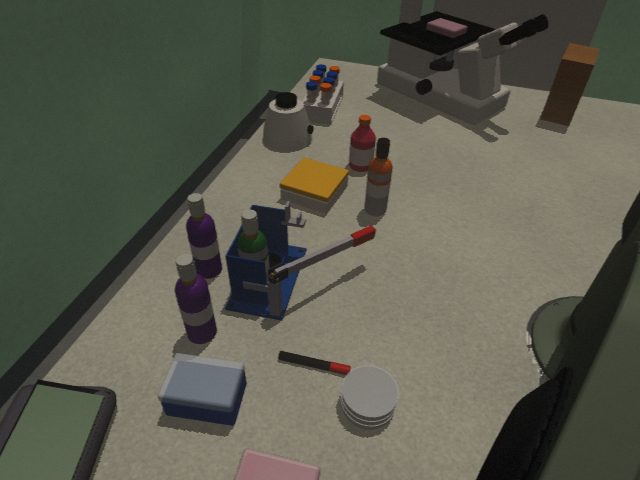

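View pics/top0.png

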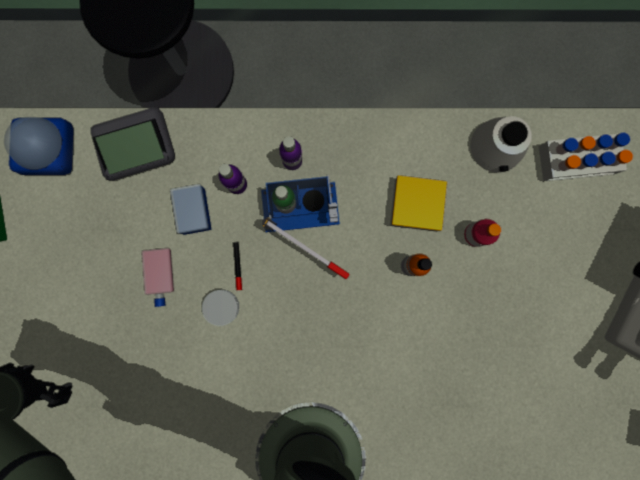

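The side view shows the loose orange cylinder at about (380,178), the rack at (265,265) with the green stowed cylinder in its left bay, and the bar handle at (365,235). In the top view the orange cap is at (421,264), the empty pad at (313,201), the keeper at about (333,213) and the red handle at (338,270).

```bash
cat > h.py <<'E'
import numpy as np, cv2
from workcell import telemetry, imaging
def cam(n):
    c=imaging.camera_info(n); return c["mtx"],c["extrinsics"]
def onplane(n,uv,z):
    K,E=cam(n); r=E[:3,:3]@np.linalg.solve(K,np.array([uv[0],uv[1],1.])); o=E[:3,3]; return o+r*(z-o[2])/r[2]
def pt(n,uv,d):
    K,E=cam(n); return E[:3,:3]@(np.linalg.solve(K,np.array([uv[0],uv[1],1.]))*d)+E[:3,3]
def cloud(n,d):
    K,E=cam(n); v,u=np.mgrid[:480,:640]; r=np.stack([u,v,np.ones_like(u)],-1)@np.linalg.inv(K).T
    return (r*d[...,None])@E[:3,:3].T+E[:3,3]
def proj(n,p):
    K,E=cam(n); q=E[:3,:3].T@(np.asarray(p,float)-E[:3,3]); q=K@q; return q[:2]/q[2]
def crop(n,img,x0,x1,y0,y1,s,f):
    cv2.imwrite(f,cv2.resize(img[y0:y1,x0:x1],None,fx=s,fy=s,interpolation=cv2.INTER_CUBIC))
def twoview(uvt,uvs):
    A=[];b=[]
    for n,uv in(("top",uvt),("side",uvs)):
        K,E=cam(n); r=E[:3,:3]@np.linalg.solve(K,np.array([uv[0],uv[1],1.])); r/=np.linalg.norm(r)
        P=np.eye(3)-np.outer(r,r); A.append(P); b.append(P@E[:3,3])
    x=np.linalg.lstsq(np.vstack(A),np.hstack(b),rcond=None)[0]; return x
E
python3 - <<'E'
from h import *
t=cv2.imread("pics/top0.png"); s=cv2.imread("pics/side0.png")
crop("t",t,250,450,160,290,4,"pics/tz.png"); crop("s",s,200,400,130,330,3,"pics/sz.png")
for n,img in(("top",t),("side",s)):
    d=np.load(n+"0.npy"); P=cloud(n,d); h=cv2.cvtColor(img,cv2.COLOR_BGR2HSV)
    blue=(h[...,0]>100)&(h[...,0]<125)&(h[...,1]>120)
    red=((h[...,0]<6)|(h[...,0]>174))&(h[...,1]>160)&(h[...,2]>70)
    org=(h[...,0]>=6)&(h[...,0]<16)&(h[...,1]>140)
    for nm,m in(("blue",blue),("red",red),("org",org)):
        k,l,st,c=cv2.connectedComponentsWithStats(m.astype(np.uint8))
        for i in range(1,k):
            if st[i,4]>25:
                q=P[l==i]; print(n,nm,st[i],c[i].round(1),np.median(q,0).round(3),q.min(0).round(3),q.max(0).round(3))
E
```

```text
top blue [   9  118   64   57 1244] [ 53.2 153. ] [0.787 0.656 0.057] [ 0.478 -0.011  0.005] [0.901 0.788 1.395]
top blue [615 133  15  13 154] [621.9 139.2] [ 0.828 -0.802  0.114] [ 0.478 -0.823  0.101] [ 0.845 -0.011  1.395]
top blue [598 135  16  13 160] [605.  141.2] [ 0.824 -0.758  0.114] [ 0.809 -0.796  0.057] [ 0.841 -0.74   0.121]
top blue [563 138  16  13 155] [570.4 144.4] [ 0.815 -0.669  0.114] [ 0.8   -0.704  0.06 ] [ 0.833 -0.651  0.121]
top blue [600 152  16  13 160] [607.4 158.2] [ 0.779 -0.764  0.114] [ 0.478 -0.801  0.057] [ 0.795 -0.011  1.395]
top blue [583 154  15  13 156] [590.1 159.9] [ 0.774 -0.719  0.114] [ 0.759 -0.755  0.057] [ 0.79  -0.701  0.121]
top blue [ 262  177   77   53 1714] [299.  209.5] [0.652 0.026 0.006] [ 0.478 -0.078 -0.005] [0.728 0.13  1.395]
top blue [331 183   6  20  77] [333.3 192.8] [ 0.708 -0.065  0.006] [ 0.682 -0.073  0.   ] [ 0.736 -0.059  0.103]
top blue [202 188   9  42  85] [206.1 208.9] [0.66  0.276 0.025] [0.607 0.268 0.005] [0.717 0.288 0.044]
top blue [155 298  10   9  75] [159.4 302. ] [0.413 0.396 0.024] [0.402 0.386 0.004] 
[... 2116 characters left out ...]
[0.362 0.647 0.748]
side org [330  66  10   7  50] [334.4  68.5] [ 0.783 -0.803  0.114] [ 0.769 -1.079 -0.003] [ 0.844 -0.788  0.118]
side org [310  75  11   9  62] [315.2  78.4] [ 0.816 -0.711  0.112] [ 0.804 -0.754  0.096] [ 0.835 -0.696  0.117]
side org [320  83  12   9  88] [325.4  86.7] [ 0.769 -0.666  0.112] [ 0.755 -0.752  0.081] [ 0.811 -0.654  0.116]
side org [359 115  12  11 100] [364.6 119.5] [ 0.592 -0.444  0.148] [ 0.58  -0.467  0.134] [ 0.607 -0.432  0.153]
side org [368 157  24  17 288] [380.  166.1] [ 0.506 -0.256  0.142] [ 0.362 -0.494 -0.   ] [0.535 0.647 0.748]
side org [368 177  22   8  53] [377.8 182. ] [ 0.505 -0.247  0.103] [ 0.483 -0.265  0.098] [ 0.531 -0.24   0.108]
```

View pics/tz.png

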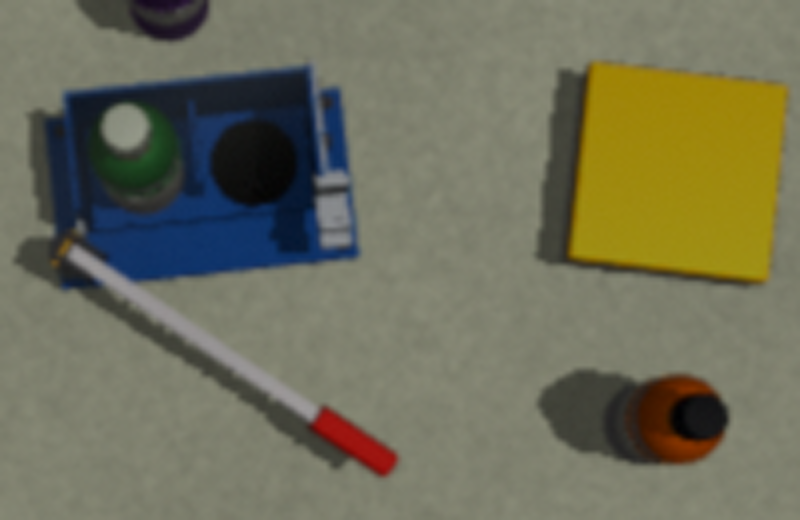

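View pics/sz.png

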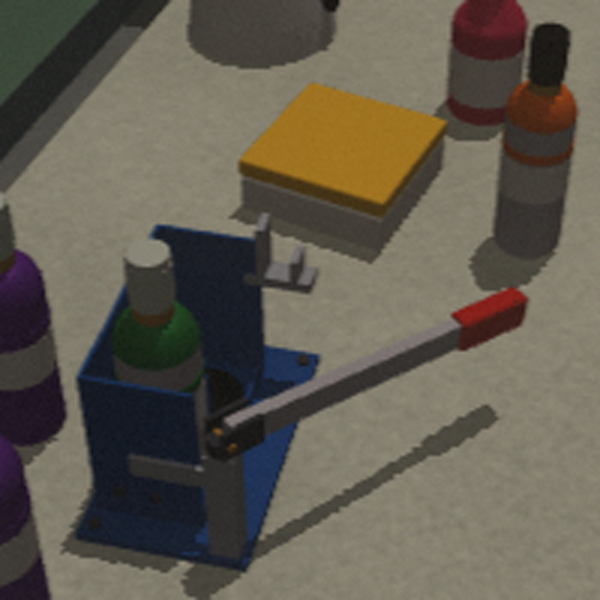

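```bash
python3 - <<'E'
from h import *
t=cv2.imread("pics/top0.png"); d=np.load("top0.npy"); P=cloud("top",d)
T=lambda x,y:((x+.5)/4-.5+250,(y+.5)/4-.5+160)
S=lambda x,y:((x+.5)/3-.5+200,(y+.5)/3-.5+130)
g=t.max(2)
def blob(x0,x1,y0,y1,th):
    m=np.zeros(g.shape,np.uint8); m[y0:y1,x0:x1]=(g[y0:y1,x0:x1]<th); k,l,st,c=cv2.connectedComponentsWithStats(m)
    i=1+np.argmax(st[1:,4]); return c[i],st[i],l==i
for nm,a,z in(("pad",(300,327,186,214,45),.008),("cap",(416,435,256,274,45),.2)):
    c,st,m=blob(*a); print(nm,c,st,onplane("top",c,z).round(4),np.median(P[m],0).round(4))
pts=dict(fl=((62,288),.004),fr=(( 357,257),.004),br=((340,90),.004),l=((46,120),.004))
for k,(xy,z) in pts.items(): print(k,onplane("top",T(*xy),z).round(4))
# backsheet top edge z .13
a=onplane("top",T(66,92),.13);b=onplane("top",T(311,67),.13); print("back sheet top",a,b,"yaw",np.arctan2(-(b-a)[0]*-1,(b-a)[1]*-1), np.linalg.norm(b-a))
v=a-b; print("rack yaw from back sheet", np.arctan2(-v[0],v[1]))
v=onplane("top",T(62,288),.004)-onplane("top",T(357,257),.004); print("front",np.linalg.norm(v),np.arctan2(-v[0],v[1]))
print("cap two view",twoview(T(700,416),S(549,38)))
print("cap rays side top z=.2",onplane("side",S(551,33),.2))
print("stowed cap top",onplane("top",T(126,127),.208),)
print("depth keeper region"); 
for y in range(202,224,1): print(y,[f"{P[y,x][2]*1000:.0f}" for x in range(326,342)], f"{P[y,334][0]:.4f} {P[y,334][1]:.4f}")
E
```

```text
pad [313.72178478 200.27296588] [303 189  22  23 381] [ 0.6871 -0.012   0.008 ] [ 0.6875 -0.0127  0.0072]
cap [423.86923077 263.87692308] [417 259  15  11 130] [ 0.5081 -0.2689  0.2   ] [ 0.5079 -0.2694  0.1991]
fl [0.6017 0.1204 0.004 ]
fr [ 0.6226 -0.0806  0.004 ]
br [ 0.7379 -0.0695  0.004 ]
l [0.7172 0.1321 0.004 ]
back sheet top [0.71322299 0.10671842 0.13      ] [ 0.72897761 -0.04619956  0.13      ] yaw 0.1026644128276656 0.15372741050535088
rack yaw from back sheet 0.1026644128276656
front 0.2020912243392254 0.10373992625863064
cap two view [ 0.50922516 -0.27187043  0.1943892 ]
cap rays side top z=.2 [ 0.5083008  -0.26987605  0.2       ]
stowed cap top [0.6780328  0.06427889 0.208     ]
depth keeper region
202 ['2', '23', '95', '129', '105', '110', '7', '99', '100', '99', '7', '-2', '-0', '-5', '-2', '-0'] 0.6687 -0.0637
203 ['6', '24', '99', '132', '111', '114', '107', '101', '99', '137', '139', '0', '-1', '-7', '-3', '-1'] 0.6664 -0.0637
204 ['7', '16', '97', '145', '139', '146', '146', '144', '138', '141', '145', '-1', '1', '-2', '-3', '-3'] 0.6582 -0.0621
205 ['12', '2', '
[... 1483 characters left out ...]
', '-3', '-3'] 0.6299 -0.0634
218 ['0', '10', '-1', '10', '98', '104', '95', '105', '104', '98', '103', '1395', '3', '2', '0', '3'] 0.6273 -0.0633
219 ['-2', '7', '11', '4', '98', '97', '104', '101', '102', '103', '94', '105', '8', '-4', '1', '6'] 0.6249 -0.0634
220 ['4', '6', '4', '6', '101', '100', '97', '102', '102', '103', '101', '98', '2', '1395', '1', '-6'] 0.6223 -0.0634
221 ['1', '5', '11', '6', '100', '101', '97', '94', '11', '9', '10', '2', '8', '-1', '-2', '1'] 0.6298 -0.0670
222 ['5', '4', '9', '7', '6', '7', '13', '1', '3', '6', '7', '1', '2', '-3', '-7', '-3'] 0.6278 -0.0673
223 ['8', '2', '7', '10', '-2', '8', '6', '8', '3', '5', '11', '7', '7', '3', '-2', '-2'] 0.6252 -0.0673
```

```bash
cat >> h.py <<'E'
from scipy.spatial.transform import Rotation as R
def go(*tg):
    s=telemetry.observe(); R0=R.from_euler("xyz",s["tool_rot"])
    print("t",round(s["clock"],2),"pos",s["position"].round(4),"rot",s["tool_rot"].round(3),"F",s["force"].round(1),"grip",round(s["grip_width"],4),"q",s["qpos"].round(2))
    for x,y,z,yaw in tg:
        R1=R.from_euler("xyz",[np.pi,0,yaw]); print((x,y,z,yaw),"->",R0.inv().apply(np.array([x,y,z])-s["position"]).round(4),(R0.inv()*R1).as_rotvec().round(3))
E
python3 - <<'E'
from h import *
go((.5,.15,.32,2.1),(.508,-.27,.30,1.674))
E
```

```text
t 0.1 pos [0.2592 0.5684 0.2308] rot [-3.141  0.     2.714] F [-0.7  0.4  0.6] grip 0.0853 q [-1.21  0.52 -0.04  1.6   0.02  1.02 -0.11]
(0.5, 0.15, 0.32, 2.1) -> [-0.3927 -0.2809 -0.0889] [-0.001  0.     0.614]
(0.508, -0.27, 0.3, 1.674) -> [-0.5742 -0.6597 -0.0685] [-1.00e-03  1.00e-03  1.04e+00]
```

Call:
carry_out(series=[[-0.049,-0.035,-0.03,0,0,0.07,0],[-0.098,-0.07,-0.06,0,0,0.15,0],[-0.147,-0.105,-0.089,0,0,0.23,0],[-0.196,-0.14,-0.089,0,0,0.31,0],[-0.245,-0.175,-0.089,0,0,0.38,0],[-0.294,-0.21,-0.089,0,0,0.46,0],[-0.343,-0.245,-0.089,0,0,0.54,0],[-0.393,-0.281,-0.089,0,0,0.614,0],[-0.418,-0.335,-0.086,0,0,0.67,0],[-0.444,-0.389,-0.083,0,0,0.73,0]])

```text
clock: 1.35
position: [0.5017, 0.0284, 0.314]
tool_rot: [-3.141, 0.0, 1.982]
force: [0.6, 0.5, -0.0]
grip_width: 0.0851
```

```bash
python3 - <<'E'
from h import *
go((.508,-.27,.28,1.674),(.508,-.27,.165,1.674))
E
```

```text
t 1.35 pos [0.5017 0.0284 0.314 ] rot [-3.141  0.     1.982] F [ 0.6  0.5 -0. ] grip 0.0851 q [-0.46  0.25  0.36  1.82 -0.1   1.09  0.34]
(0.508, -0.27, 0.28, 1.674) -> [-0.2761 -0.1133  0.0341] [-0.     0.     0.308]
(0.508, -0.27, 0.165, 1.674) -> [-0.2761 -0.1133  0.1491] [-0.     0.     0.308]
```

Call:
carry_out(series=[[-0.055,-0.023,0.01,0,0,0.06,0],[-0.11,-0.045,0.02,0,0,0.12,0],[-0.166,-0.068,0.034,0,0,0.18,0],[-0.221,-0.09,0.034,0,0,0.25,0],[-0.276,-0.113,0.034,0,0,0.308,0],[-0.276,-0.113,0.034,0,0,0.308,0],[-0.276,-0.113,0.034,0,0,0.308,0]])

```text
clock: 2.22
position: [0.509, -0.2674, 0.2799]
tool_rot: [-3.141, -0.001, 1.676]
force: [-0.0, -0.1, 0.0]
grip_width: 0.0856
```

```bash
python3 - <<'E'
from h import *
p,d=imaging.grab_frame("side"); crop("s",p,280,460,60,240,3,"pics/s1.png")
p,d=imaging.grab_frame("top"); crop("s",p,330,480,190,320,4,"pics/t1.png")
go((.508,-.27,.28,1.674),(.508,-.27,.165,1.674))
E
```

```text
t 2.33 pos [ 0.5094 -0.2665  0.2802] rot [-3.141e+00 -1.000e-03  1.678e+00] F [-0.3  0.3 -0.2] grip 0.085 q [ 0.02  0.43  0.51  1.7  -0.24  1.07  0.71]
(0.508, -0.27, 0.28, 1.674) -> [-0.0034 -0.0018  0.0002] [-0.    -0.001  0.004]
(0.508, -0.27, 0.165, 1.674) -> [-0.0034 -0.0018  0.1152] [-0.    -0.001  0.004]
```

View pics/s1.png

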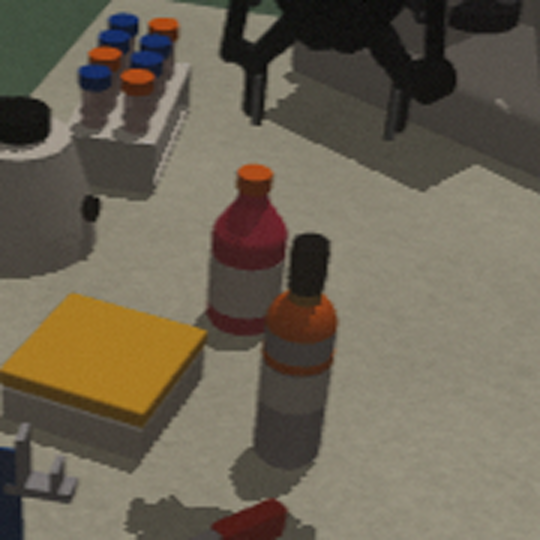

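The open fingers (tips at crop (255,120) and (395,135)) stand over the black cap at crop (311,240), so I go down.

Call:
carry_out(series=[[-0.003,-0.002,0.03,0,0,0.004,0],[-0.003,-0.002,0.06,0,0,0.004,0],[-0.003,-0.002,0.085,0,0,0.004,0],[-0.003,-0.002,0.105,0,0,0.004,0],[-0.003,-0.002,0.115,0,0,0.004,0],[-0.003,-0.002,0.115,0,0,0.004,0]])

```text
clock: 3.08
position: [0.5076, -0.2702, 0.1652]
tool_rot: [-3.141, -0.0, 1.673]
force: [0.4, 0.4, -0.4]
grip_width: 0.0858
```

Call:
carry_out(series=[[0,0,0,0,0,0,80],[0,0,0,0,0,0,140],[0,0,0,0,0,0,200],[0,0,0,0,0,0,255],[0,0,0,0,0,0,255],[0,0,0,0,0,0,255]], force=50)

```text
clock: 3.82
position: [0.5078, -0.2709, 0.1658]
tool_rot: [3.141, 0.0, 1.672]
force: [0.1, 0.4, 5.5]
grip_width: 0.0267
```

```bash
python3 - <<'E'
from h import *
p,d=imaging.grab_frame("side"); crop("s",p,280,460,60,240,3,"pics/s2.png")
go((.508,-.27,.165,1.674),)
E
```

```text
t 3.88 pos [ 0.5078 -0.2709  0.1658] rot [3.141 0.    1.672] F [-0.2  0.5  5.1] grip 0.0268 q [ 0.08  0.57  0.45  1.81 -0.32  0.83  0.78]
(0.508, -0.27, 0.165, 1.674) -> [0.0009 0.0003 0.0008] [ 0.001  0.    -0.002]
```

View pics/s2.png

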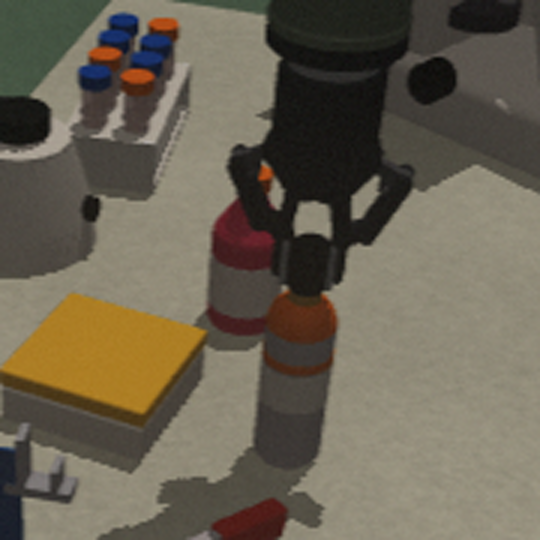

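The cap is held between the pads (opening 26.8 mm). Lift next.

Call:
carry_out(series=[[0,0,-0.01,0,0,0,255],[0,0,-0.03,0,0,0,255],[0,0,-0.06,0,0,0,255],[0,0,-0.095,0,0,0,255],[0,0,-0.13,0,0,0,255],[0,0,-0.16,0,0,0,255],[0,0,-0.165,0,0,0,255],[0,0,-0.165,0,0,0,255]])

```text
clock: 4.88
position: [0.5072, -0.2706, 0.3296]
tool_rot: [-3.141, -0.0, 1.672]
force: [0.3, 0.3, -5.7]
grip_width: 0.0272
```

```bash
python3 - <<'E'
from h import *
go((.687,-.012,.33,1.674),)
E
```

```text
t 4.88 pos [ 0.5072 -0.2706  0.3296] rot [-3.141 -0.     1.672] F [ 0.3  0.3 -5.7] grip 0.0272 q [ 0.01  0.39  0.53  1.63 -0.21  1.18  0.69]
(0.687, -0.012, 0.33, 1.674) -> [ 0.2391  0.205  -0.0004] [-0.001 -0.    -0.002]
```

Call:
carry_out(series=[[0.012,0.01,0,0,0,0,255],[0.04,0.034,0,0,0,0,255],[0.075,0.064,0,0,0,0,255],[0.11,0.094,0,0,0,0,255],[0.145,0.124,0,0,0,0,255],[0.18,0.154,0,0,0,0,255],[0.21,0.18,0,0,0,0,255],[0.23,0.197,0,0,0,0,255],[0.239,0.205,0,0,0,0,255],[0.239,0.205,0,0,0,0,255]])

```text
clock: 6.12
position: [0.6872, -0.0119, 0.3294]
tool_rot: [-3.14, 0.0, 1.672]
force: [0.0, -0.8, -5.5]
grip_width: 0.0267
```

```bash
python3 - <<'E'
from h import *
p,d=imaging.grab_frame("side"); crop("s",p,160,400,70,330,2.3,"pics/s3.png")
go((.687,-.012,.28,1.674),(.687,-.012,.175,1.674))
E
```

```text
t 6.17 pos [ 0.6869 -0.013   0.3298] rot [-3.141  0.     1.671] F [ 0.4  0.1 -4.4] grip 0.0268 q [-0.33  0.59  0.46  1.3  -0.26  1.3   0.23]
(0.687, -0.012, 0.28, 1.674) -> [0.001  0.0002 0.0498] [-0.001  0.    -0.003]
(0.687, -0.012, 0.175, 1.674) -> [0.0011 0.0003 0.1548] [-0.001  0.    -0.003]
```

View pics/s3.png

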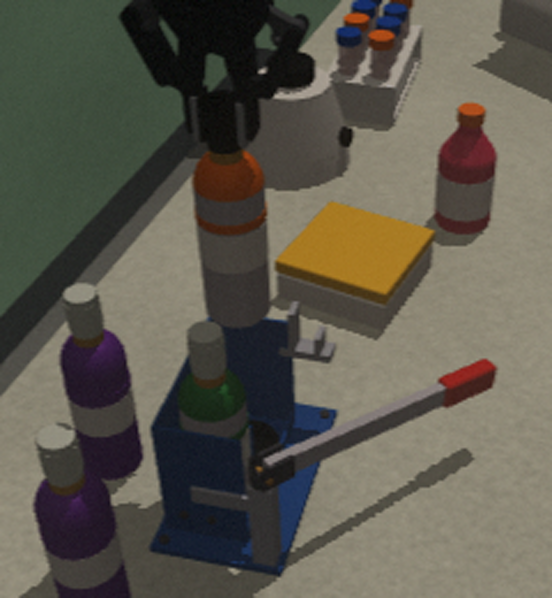

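The cylinder hangs upright over the right bay, between the side sheet and the stowed green cylinder. I lower it, slowing near the lips.

Call:
carry_out(series=[[0.001,0,0.02,0,0,0,255],[0.001,0,0.05,0,0,0,255],[0.001,0,0.08,0,0,0,255],[0.001,0,0.105,0,0,0,255],[0.001,0,0.12,0,0,0,255],[0.001,0,0.128,0,0,0,255],[0.001,0,0.132,0,0,0,255]])

```text
clock: 7.05
position: [0.6874, -0.0117, 0.1986]
tool_rot: [3.141, 0.0, 1.671]
force: [-0.1, 0.1, -4.2]
grip_width: 0.027
```

```bash
python3 - <<'E'
from h import *
p,d=imaging.grab_frame("side"); crop("s",p,160,400,100,330,2.5,"pics/s4.png")
go((.687,-.012,.175,1.674))
E
```

```text
t 7.1 pos [ 0.6873 -0.0116  0.1982] rot [3.141 0.    1.672] F [ 0.2  0.5 -5.9] grip 0.0267 q [-0.32  0.69  0.42  1.47 -0.31  1.05  0.27]
(0.687, -0.012, 0.175, 1.674) -> [-0.0004 -0.0004  0.0232] [ 0.     0.    -0.002]
```

View pics/s4.png

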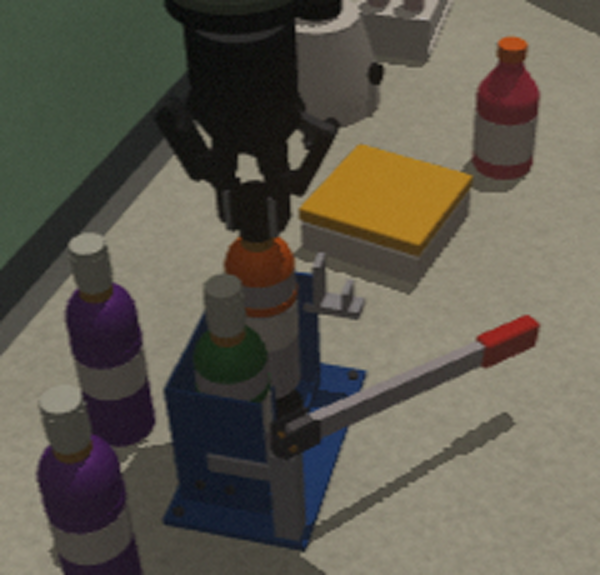

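It is entering the bay freely with no side force (foot about 32 mm up). I lower it the rest of the way slowly.

Call:
carry_out(series=[[0,0,0.004,0,0,0,255],[0,0,0.008,0,0,0,255],[0,0,0.012,0,0,0,255],[0,0,0.015,0,0,0,255],[0,0,0.018,0,0,0,255],[0,0,0.02,0,0,0,255],[0,0,0.021,0,0,0,255],[0,0,0.021,0,0,0,255]])

```text
clock: 8.1
position: [0.6872, -0.0114, 0.1773]
tool_rot: [-3.142, 0.0, 1.672]
force: [0.4, 0.3, -5.4]
grip_width: 0.0263
```

```bash
python3 - <<'E'
from h import *
go((.687,-.012,.175,1.674))
E
```

```text
t 8.1 pos [ 0.6872 -0.0114  0.1773] rot [-3.142  0.     1.672] F [ 0.4  0.3 -5.4] grip 0.0263 q [-0.31  0.72  0.41  1.48 -0.31  1.01  0.28]
(0.687, -0.012, 0.175, 1.674) -> [-0.0006 -0.0003  0.0023] [-0.     0.    -0.002]
```

Call:
carry_out(series=[[0,0,0.001,0,0,0,255],[0,0,0.002,0,0,0,255],[0,0,0.003,0,0,0,255],[0,0,0.003,0,0,0,255]])

```text
clock: 8.6
position: [0.6872, -0.0114, 0.1742]
tool_rot: [-3.141, -0.0, 1.672]
force: [0.2, -0.3, -4.9]
grip_width: 0.0268
```

Call:
carry_out(series=[[0,0,0.0007,0,0,0,255],[0,0,0.0014,0,0,0,255],[0,0,0.002,0,0,0,255],[0,0,0.002,0,0,0,255]])

```text
clock: 9.1
position: [0.6878, -0.0115, 0.1738]
tool_rot: [3.14, -0.0, 1.672]
force: [-5.4, 1.2, 11.9]
grip_width: 0.0267
```

Contact with the pad. I ease off 1 mm, then open part way.

Call:
carry_out(series=[[0,0,-0.001,0,0,0,255],[0,0,-0.001,0,0,0,255],[0,0,-0.001,0,0,0,150],[0,0,-0.001,0,0,0,120],[0,0,-0.001,0,0,0,90],[0,0,-0.001,0,0,0,90],[0,0,-0.001,0,0,0,90]])

```text
clock: 9.98
position: [0.6873, -0.0114, 0.1733]
tool_rot: [3.142, 0.0, 1.672]
force: [0.2, 0.7, -0.7]
grip_width: 0.0552
```

```bash
python3 - <<'E'
from h import *
p,d=imaging.grab_frame("side"); crop("s",p,160,400,100,330,2.5,"pics/s5.png")
go((.687,-.012,.175,1.674))
E
```

```text
t 10.03 pos [ 0.6873 -0.0114  0.1733] rot [-3.142  0.     1.672] F [0.3 0.7 0.4] grip 0.0552 q [-0.31  0.72  0.41  1.49 -0.32  1.    0.28]
(0.687, -0.012, 0.175, 1.674) -> [-0.0006 -0.0003 -0.0017] [-0.     0.    -0.002]
```

View pics/s5.png

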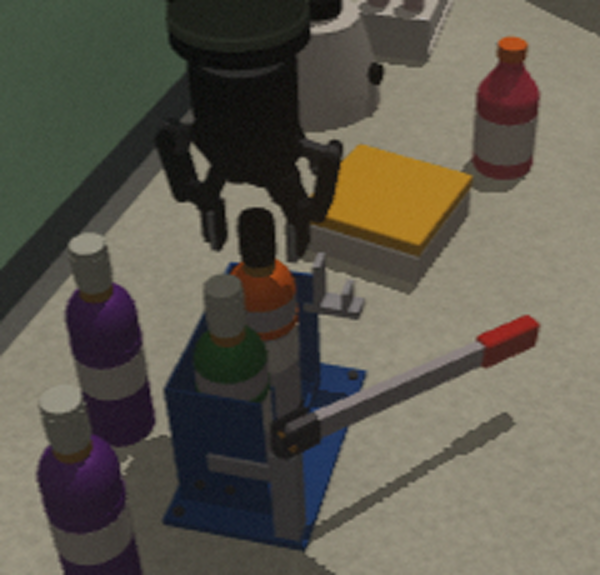

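Released: the cylinder stands in the bay and the force reads about zero. Next I rise clear, then work out the bar poses.

Call:
carry_out(series=[[0,0,-0.01,0,0,0,90],[0,0,-0.03,0,0,0,90],[0,0,-0.07,0,0,0,90],[0,0,-0.11,0,0,0,60],[0,0,-0.13,0,0,0,30],[0,0,-0.13,0,0,0,0]])

```text
clock: 10.78
position: [0.6879, -0.0116, 0.3063]
tool_rot: [3.138, 0.0, 1.672]
force: [0.5, -0.6, -0.1]
grip_width: 0.085
```

```bash
cat >> h.py <<'E'
YAW=.1037; O=np.array([.683,.026,0]); 
def rk(x,y,z): c,s=np.cos(YAW),np.sin(YAW); return O+np.array([c*x-s*y,s*x+c*y,z])
H=rk(-.056,.088,.110)
def barpose(s,l,r=.22,back=0.,tilt=None):
    a=YAW-s; uh=np.array([np.sin(a),-np.cos(a),0]); Z=np.array([0,0,1.])
    u=np.cos(l)*uh+np.sin(l)*Z
    t=l if tilt is None else tilt
    ut=np.cos(t)*uh+np.sin(t)*Z; w=np.cos(t)*Z-np.sin(t)*uh
    x=-ut; z=-w; y=np.cross(z,x); M=np.stack([x,y,z],1)
    return H+r*u+z*(.019-back), R.from_matrix(M)
def togo(*poses):
    s=telemetry.observe(); R0=R.from_euler("xyz",s["tool_rot"])
    print("t",round(s["clock"],2),"pos",s["position"].round(4),"rot",s["tool_rot"].round(3),"F",s["force"].round(1),"M",s["moment"].round(2),"grip",round(s["grip_width"],4),"q",s["qpos"].round(2))
    for p,M in poses: print(p.round(4),"->",R0.inv().apply(p-s["position"]).round(4),(R0.inv()*M).as_rotvec().round(3))
def state_sl():
    "swing, lift implied by the tool (grasp at 0.22)"
    s=telemetry.observe(); M=R.from_euler("xyz",s["tool_rot"]).as_matrix(); g=s["position"]-.019*M[:,2]-H
    print("swing",round(YAW-np.arctan2(g[0],-g[1]),4),"lift",round(np.arctan2(g[2],np.hypot(g[0],g[1])),4),"r",round(np.linalg.norm(g),4))
E
python3 - <<'E'
from h import *
print("H",H)
t=cv2.imread("pics/top0.png"); h=cv2.cvtColor(t,cv2.COLOR_BGR2HSV)
red=(((h[...,0]<6)|(h[...,0]>174))&(h[...,1]>130)&(h[...,2]>50)).astype(np.uint8); red[:, :320]=0; red[:,360:]=0; red[:255]=0; red[285:]=0
ys,xs=np.nonzero(red); q=np.array([onplane("top",(x,y),.101) for x,y in zip(xs,ys)])
m=q.mean(0); w,v=np.linalg.eigh(np.cov((q-m)[:,:2].T)); print("handle",m.round(4),"dir",v[:,1].round(3),"len",np.ptp((q-m)[:,:2]@v,axis=0).round(4))
print("swing from dir",YAW+np.arctan2(abs(v[0,1]),abs(v[1,1])),"from pos",YAW-np.arctan2((m-H)[0],-(m-H)[1]),"r",np.linalg.norm((m-H)[:2]))
T=lambda x,y:((x+.5)/4-.5+250,(y+.5)/4-.5+160)
print("clevis top",onplane("top",T(67,247),.118))
p,d=imaging.grab_frame("top"); cv2.imwrite("pics/t6.png",p[120:340,180:480].repeat(2,0).repeat(2,1))
p,d=imaging.grab_frame("side"); crop("s",p,160,400,100,330,2.5,"pics/s6.png")
togo(barpose(.697,-.1,back=.12),barpose(.697,-.1))
E
```

```text
H [0.61819158 0.10773046 0.11      ]
handle [ 0.4952 -0.0731  0.101 ] dir [0.548 0.837] len [0.0177 0.0581]
swing from dir 0.683418865608496 from pos 0.700963475566993 r 0.2186345962305084
clevis top [0.61731537 0.10665231 0.118     ]
t 10.88 pos [ 0.6871 -0.0113  0.3036] rot [ 3.141 -0.     1.672] F [-0.1  0.3 -0.3] M [-0.   -0.02  0.01] grip 0.0851 q [-0.33  0.61  0.46  1.34 -0.27  1.25  0.24]
[ 0.4902 -0.0821  0.1885] -> [-0.0506 -0.2031  0.115 ] [-0.034  0.096  0.694]
[ 0.4969 -0.0722  0.0691] -> [-0.0414 -0.1955  0.2344] [-0.034  0.096  0.694]
```

View pics/t6.png

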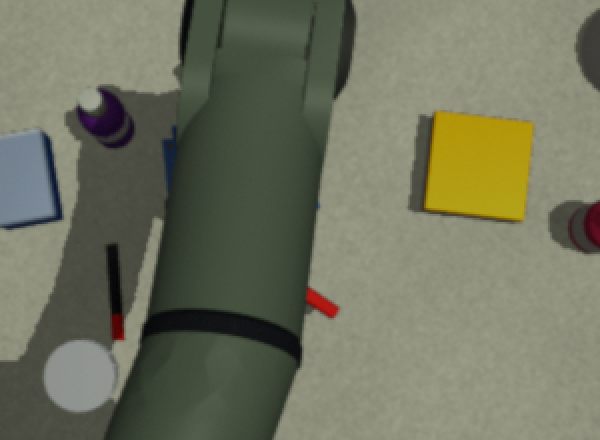

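View pics/s6.png

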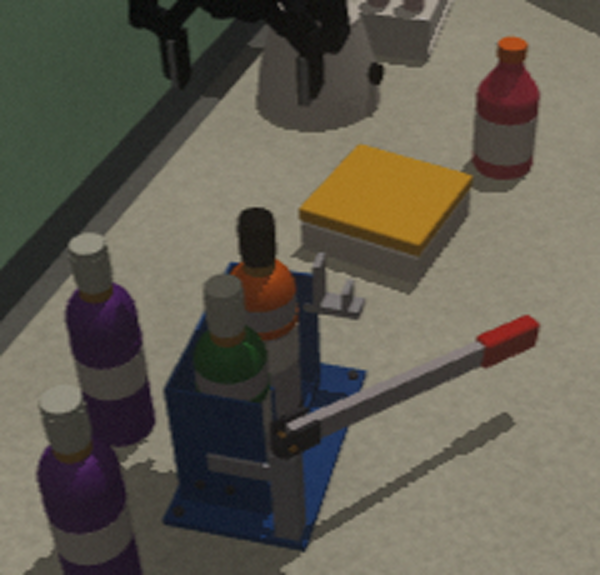

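The orange cylinder stands upright in its bay (crop (262,290)), the bar is unmoved with its handle at crop (508,340), and the keeper is at (335,295). I now go to a hover over the handle.

Call:
carry_out(series=[[-0.01,-0.045,0,0,0,0.12,0],[-0.02,-0.09,0,0,0,0.28,0],[-0.035,-0.14,0.03,-0.01,0.03,0.43,0],[-0.045,-0.18,0.07,-0.02,0.06,0.58,0],[-0.051,-0.203,0.1,-0.034,0.096,0.694,0],[-0.051,-0.203,0.115,-0.034,0.096,0.694,0],[-0.051,-0.203,0.115,-0.034,0.096,0.694,0]])

```text
clock: 11.75
position: [0.4905, -0.0823, 0.1876]
tool_rot: [-3.14, -0.099, 0.979]
force: [0.2, 0.1, 0.5]
grip_width: 0.0856
```

```bash
python3 - <<'E'
from h import *
p,d=imaging.grab_frame("side"); crop("s",p,220,460,100,330,2.5,"pics/s7.png")
togo(barpose(.7,-.1,back=.05),barpose(.7,-.1))
E
```

```text
t 11.8 pos [ 0.491  -0.0823  0.1883] rot [-3.141 -0.099  0.979] F [0.3 0.2 0.5] M [-0.1   0.    0.01] grip 0.0853 q [-0.33  0.42  0.57  2.03 -0.45  0.77 -0.07]
[ 0.4935 -0.076   0.1189] -> [-0.0002 -0.0015  0.0698] [-0.001  0.001  0.004]
[ 0.4963 -0.0718  0.0691] -> [-0.0002 -0.0014  0.1198] [-0.001  0.001  0.004]
```

View pics/s7.png

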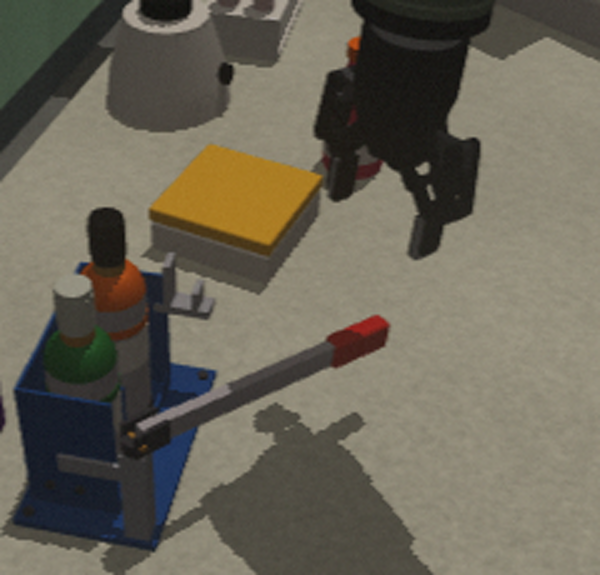

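The open fingers straddle the line above the handle (crop (360,340)). I descend and pinch it gently.

Call:
carry_out(series=[[0,-0.001,0.03,0,0,0.004,0],[0,-0.001,0.06,0,0,0.004,0],[0,-0.001,0.085,0,0,0.004,0],[0,-0.001,0.105,0,0,0.004,0],[0,-0.001,0.119,0,0,0.004,0],[0,-0.001,0.119,0,0,0.004,0]])

```text
clock: 12.55
position: [0.4964, -0.0719, 0.0696]
tool_rot: [-3.14, -0.1, 0.974]
force: [-0.5, 0.4, -0.6]
grip_width: 0.0852
```

```bash
python3 - <<'E'
from h import *
p,d=imaging.grab_frame("side"); crop("s",p,220,460,100,330,2.5,"pics/s8.png")
togo(barpose(.7,-.1)); state_sl()
E
```

```text
t 12.6 pos [ 0.4966 -0.0721  0.0702] rot [-3.141 -0.1    0.974] F [-0.1  0.3 -0.5] M [-0.14  0.06 -0.01] grip 0.0852 q [-0.2   0.61  0.38  2.09 -0.65  0.52  0.1 ]
[ 0.4963 -0.0718  0.0691] -> [ 0.     -0.0004  0.0011] [-0.001  0.    -0.001]
swing 0.6982 lift -0.0952 r 0.22
```

View pics/s8.png

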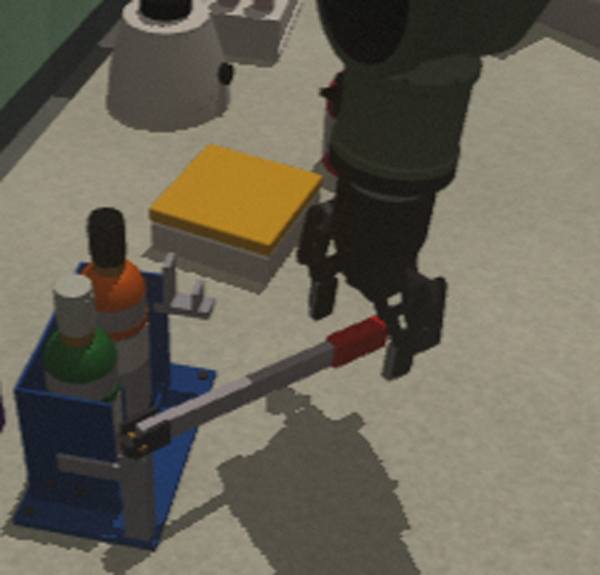

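The handle lies between the fingers, so I close at 30 N.

Call:
carry_out(series=[[0,0,0,0,0,0,100],[0,0,0,0,0,0,160],[0,0,0,0,0,0,200],[0,0,0,0,0,0,255],[0,0,0,0,0,0,255],[0,0,0,0,0,0,255]], force=30)

```text
clock: 13.35
position: [0.4961, -0.072, 0.0699]
tool_rot: [-3.14, -0.1, 0.973]
force: [-0.3, 0.6, 0.3]
grip_width: 0.0175
```

```bash
python3 - <<'E'
from h import *
togo(*[barpose(.7,l) for l in (-.05,0,.05,.1,.15,.18)]); state_sl()
E
```

```text
t 13.35 pos [ 0.4961 -0.072   0.0699] rot [-3.14  -0.1    0.973] F [-0.3  0.6  0.3] M [0.26 0.12 0.35] grip 0.0175 q [-0.2   0.61  0.38  2.09 -0.65  0.52  0.1 ]
[ 0.4953 -0.0733  0.08  ] -> [-0.0004  0.0001 -0.0103] [-0.001 -0.05  -0.001]
[ 0.4946 -0.0743  0.091 ] -> [-0.0006  0.0001 -0.0213] [-0.001 -0.1   -0.001]
[ 0.4943 -0.0749  0.102 ] -> [-0.0001  0.0001 -0.0323] [-0.001 -0.15  -0.001]
[ 0.4942 -0.075   0.1131] -> [ 0.0009  0.     -0.0433] [-0.001 -0.2   -0.001]
[ 0.4944 -0.0746  0.1241] -> [ 0.0024  0.     -0.0543] [-0.001 -0.25  -0.001]
[ 0.4947 -0.0742  0.1307] -> [ 0.0036  0.     -0.0608] [-0.001 -0.28  -0.001]
swing 0.7003 lift -0.0966 r 0.2202
```

The pads hold the 18 mm handle (opening 17.5 mm). Now I lift the bar along its arc.

Call:
carry_out(series=[[0,0,-0.01,0,-0.05,0,255],[-0.001,0,-0.021,0,-0.1,0,255],[0,0,-0.032,0,-0.15,0,255],[0.001,0,-0.043,0,-0.2,0,255],[0.002,0,-0.054,0,-0.25,0,255],[0.004,0,-0.061,0,-0.28,0,255],[0.004,0,-0.061,0,-0.28,0,255]])

```text
clock: 14.22
position: [0.4946, -0.0742, 0.1311]
tool_rot: [-3.14, 0.182, 0.974]
force: [-3.5, -3.8, -0.6]
grip_width: 0.0175
```

```bash
python3 - <<'E'
from h import *
p,d=imaging.grab_frame("side"); crop("s",p,220,460,100,330,2.5,"pics/s9.png")
togo(*[barpose(s,.18) for s in (.62,.54,.46,.38,.3,.22,.14,.08,.04)]); state_sl()
E
```

```text
t 14.28 pos [ 0.4945 -0.0742  0.1309] rot [-3.14   0.181  0.974] F [-2.9 -1.9  0.3] M [-0.23  0.41  0.31] grip 0.0172 q [-0.57  0.64  0.72  1.97 -0.36  0.79 -0.26]
[ 0.5097 -0.0835  0.1307] -> [0.0009 0.0177 0.    ] [-0.016  0.001 -0.08 ]
[ 0.5253 -0.0915  0.1307] -> [ 0.003   0.0352 -0.0004] [-0.03   0.001 -0.158]
[ 0.5415 -0.0983  0.1307] -> [ 0.0064  0.0524 -0.001 ] [-0.045  0.001 -0.237]
[ 0.5582 -0.1038  0.1307] -> [ 0.0112  0.0693 -0.002 ] [-0.059  0.001 -0.316]
[ 0.5753 -0.1079  0.1307] -> [ 0.0173  0.0857 -0.0031] [-0.074  0.001 -0.394]
[ 0.5927 -0.1106  0.1307] -> [ 0.0247  0.1016 -0.0045] [-0.088  0.001 -0.473]
[ 0.6102 -0.112   0.1307] -> [ 0.0333  0.1169 -0.0061] [-0.102  0.001 -0.552]
[ 0.6234 -0.1121  0.1307] -> [ 0.0405  0.1278 -0.0074] [-0.113  0.001 -0.611]
[ 0.6322 -0.1117  0.1307] -> [ 0.0457  0.1349 -0.0084] [-0.12   0.001 -0.65 ]
swing 0.7005 lift 0.1808 r 0.2202
```

View pics/s9.png

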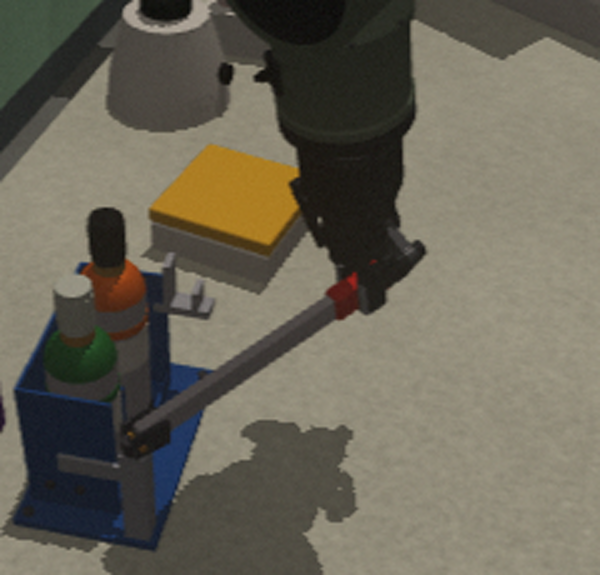

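The bar is lifted to about 0.18 rad with low force. I swing it in to about 0.04 rad.

Call:
carry_out(series=[[0.001,0.018,0,-0.016,0.001,-0.08,255],[0.003,0.035,0,-0.03,0.001,-0.158,255],[0.006,0.052,-0.001,-0.045,0.001,-0.237,255],[0.011,0.069,-0.002,-0.059,0.001,-0.316,255],[0.017,0.086,-0.003,-0.074,0.001,-0.394,255],[0.025,0.102,-0.0045,-0.088,0.001,-0.473,255],[0.033,0.117,-0.006,-0.102,0.001,-0.552,255],[0.0405,0.128,-0.0075,-0.113,0.001,-0.611,255],[0.046,0.135,-0.0085,-0.12,0.001,-0.65,255],[0.046,0.135,-0.0085,-0.12,0.001,-0.65,255]])

```text
clock: 15.52
position: [0.6329, -0.1111, 0.1307]
tool_rot: [3.141, 0.179, 1.634]
force: [-1.8, 1.9, -0.9]
grip_width: 0.0174
```

```bash
python3 - <<'E'
from h import *
p,d=imaging.grab_frame("side"); crop("s",p,200,400,130,300,3,"pics/s10.png")
p,d=imaging.grab_frame("top"); crop("s",p,240,390,150,280,4,"pics/t10.png")
togo(*[barpose(s,.17) for s in (.02,0,-.02,-.035,-.05,-.06,-.07,-.08)]); state_sl()
E
```

```text
t 15.62 pos [ 0.6325 -0.1111  0.1308] rot [3.141 0.179 1.633] F [-0.6  2.1 -1.2] M [0.78 0.17 0.07] grip 0.0174 q [-0.34  0.72  0.51  1.69 -0.21  0.79  0.27]
[ 0.6366 -0.1115  0.1285] -> [-0.0003  0.004   0.0024] [-0.003  0.009 -0.021]
[ 0.641  -0.1111  0.1285] -> [-0.0002  0.0084  0.0024] [-0.007  0.009 -0.041]
[ 0.6453 -0.1106  0.1285] -> [0.0001 0.0128 0.0023] [-0.01   0.009 -0.061]
[ 0.6486 -0.1102  0.1285] -> [0.0003 0.0161 0.0023] [-0.013  0.009 -0.075]
[ 0.6519 -0.1097  0.1285] -> [0.0006 0.0194 0.0022] [-0.015  0.009 -0.09 ]
[ 0.6541 -0.1094  0.1285] -> [0.0008 0.0216 0.0022] [-0.017  0.009 -0.1  ]
[ 0.6562 -0.109   0.1285] -> [0.001  0.0238 0.0022] [-0.019  0.009 -0.11 ]
[ 0.6584 -0.1086  0.1285] -> [0.0012 0.026  0.0021] [-0.021  0.009 -0.12 ]
swing 0.0383 lift 0.1809 r 0.2195
```

View pics/s10.png

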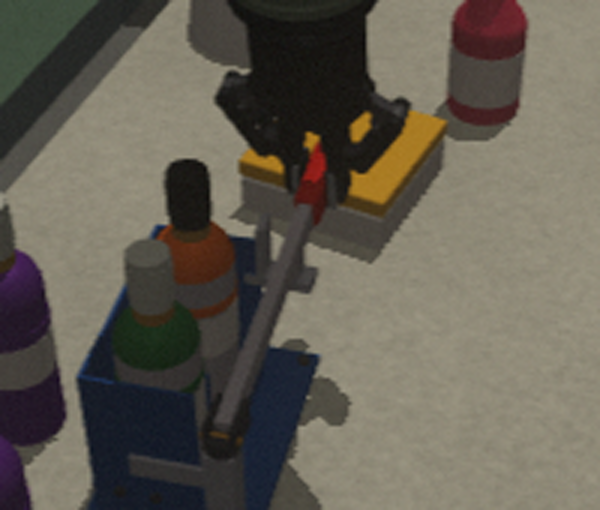

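View pics/t10.png

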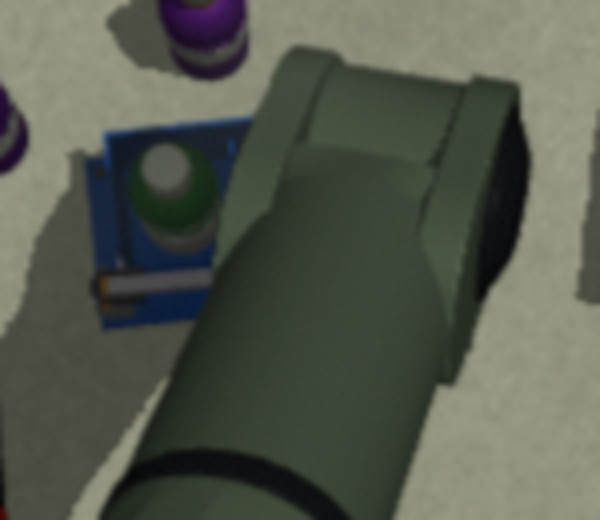

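The bar is raised just before the keeper (crop (285,265)), both cylinders behind it. I move on slowly to feel for the back stop.

Call:
carry_out(series=[[0,0.004,0.002,-0.003,0.009,-0.021,255],[0,0.008,0.002,-0.007,0.009,-0.041,255],[0,0.0128,0.002,-0.01,0.009,-0.061,255],[0,0.016,0.002,-0.013,0.009,-0.075,255],[0.0005,0.0185,0.002,-0.015,0.009,-0.086,255],[0.0005,0.0194,0.002,-0.015,0.009,-0.09,255],[0.0005,0.0194,0.002,-0.015,0.009,-0.09,255]])

```text
clock: 16.5
position: [0.6525, -0.1091, 0.1287]
tool_rot: [-3.142, 0.169, 1.726]
force: [-1.3, 5.9, -2.2]
grip_width: 0.0176
```

```bash
python3 - <<'E'
from h import *
p,d=imaging.grab_frame("side"); crop("s",p,250,350,170,270,6,"pics/s11.png")
togo(*[barpose(s,.17) for s in (-.05,-.055,-.06,-.065,-.07,-.075,-.08,-.085)]); state_sl()
E
```

```text
t 16.55 pos [ 0.6525 -0.1091  0.1287] rot [3.142 0.169 1.726] F [-0.2  5.8 -3.8] M [ 1.56  0.08 -0.11] grip 0.0177 q [-0.31  0.73  0.47  1.65 -0.2   0.79  0.35]
[ 0.6519 -0.1097  0.1285] -> [-0.0005 -0.0007  0.0003] [ 0.    -0.001  0.002]
[ 0.653  -0.1095  0.1285] -> [-0.0005  0.0004  0.0003] [-0.    -0.001 -0.003]
[ 0.6541 -0.1094  0.1285] -> [-0.0005  0.0015  0.0003] [-0.001 -0.001 -0.008]
[ 0.6551 -0.1092  0.1285] -> [-0.0004  0.0026  0.0003] [-0.002 -0.001 -0.013]
[ 0.6562 -0.109   0.1285] -> [-0.0004  0.0037  0.0003] [-0.003 -0.001 -0.018]
[ 0.6573 -0.1088  0.1285] -> [-0.0004  0.0048  0.0003] [-0.004 -0.001 -0.023]
[ 0.6584 -0.1086  0.1285] -> [-0.0004  0.0059  0.0003] [-0.005 -0.001 -0.028]
[ 0.6595 -0.1084  0.1285] -> [-0.0003  0.007   0.0003] [-0.006 -0.001 -0.033]
swing -0.053 lift 0.1714 r 0.2195
```

View pics/s11.png

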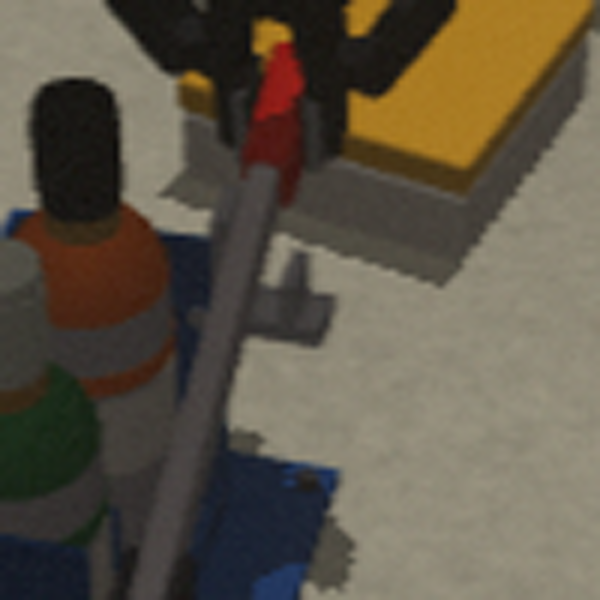

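The bar is now over the notch (its edge hides the back stop at crop (230,230); the front lip shows at (298,285)). No stop force yet, so I continue in about 1 mm steps and relieve the 6 N pull along the bar.

Call:
carry_out(series=[[0.001,0.0005,0,0,0,-0.003,255],[0.001,0.0015,0,-0.001,0,-0.008,255],[0.001,0.0026,0,-0.002,0,-0.013,255],[0.001,0.0026,0,-0.002,0,-0.013,255]])

```text
clock: 17.05
position: [0.6548, -0.1086, 0.1288]
tool_rot: [-3.142, 0.17, 1.739]
force: [1.0, 1.2, -1.7]
grip_width: 0.0176
```

Call:
carry_out(series=[[0,0.0006,0,0,0,-0.003,255],[0,0.0011,0,-0.001,0,-0.005,255],[0,0.0011,0,-0.001,0,-0.005,255]])

```text
clock: 17.42
position: [0.6554, -0.1086, 0.1287]
tool_rot: [-3.141, 0.17, 1.743]
force: [-4.6, 0.3, 0.8]
grip_width: 0.0176
```

Call:
carry_out(series=[[0,0.0006,0,0,0,-0.003,255],[0,0.0011,0,-0.001,0,-0.005,255],[0,0.0011,0,-0.001,0,-0.005,255]])

```text
clock: 17.8
position: [0.6555, -0.1086, 0.1286]
tool_rot: [-3.139, 0.17, 1.748]
force: [-9.8, -0.5, 5.8]
grip_width: 0.0174
```

```bash
python3 - <<'E'
from h import *
p,d=imaging.grab_frame("side"); crop("s",p,250,350,170,270,6,"pics/s12.png")
togo(); state_sl()
E
```

```text
t 17.85 pos [ 0.6555 -0.1086  0.1286] rot [-3.139  0.17   1.748] F [-11.8   0.9   4.5] M [ 0.22  2.25 -0.86] grip 0.0175 q [-0.3   0.73  0.47  1.64 -0.2   0.8   0.36]
swing -0.0674 lift 0.1707 r 0.2195
```

View pics/s12.png

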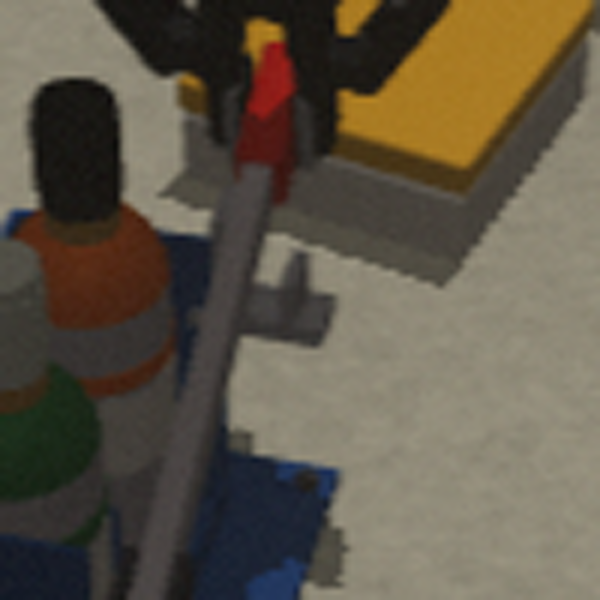

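Contact with the back stop: Fx reaches -5 N at swing about -0.066 and -12 N after the next step. Half the notch clearance (4 mm at the keeper) puts the centre near -0.044. I back off and lower.

```bash
python3 - <<'E'
from h import *
s=telemetry.observe()
togo(*[barpose(-.045,l,r=.2195) for l in (.17,.14,.11,.08,.05,.03,.01,0)])
E
```

```text
t 17.85 pos [ 0.6555 -0.1086  0.1286] rot [-3.139  0.17   1.748] F [-11.8   0.9   4.5] M [ 0.22  2.25 -0.86] grip 0.0175 q [-0.3   0.73  0.47  1.64 -0.2   0.8   0.36]
[ 0.6507 -0.1094  0.1284] -> [ 0.     -0.0049  0.0002] [ 0.002 -0.     0.028]
[ 0.6508 -0.1098  0.1218] -> [ 0.0007 -0.0049  0.0067] [0.002 0.03  0.028]
[ 0.6508 -0.1101  0.1152] -> [ 0.0016 -0.0049  0.0133] [0.001 0.06  0.028]
[ 0.6508 -0.1102  0.1086] -> [ 0.0026 -0.0048  0.0198] [0.001 0.09  0.028]
[ 0.6508 -0.11    0.102 ] -> [ 0.0039 -0.0048  0.0263] [0.001 0.12  0.028]
[ 0.6508 -0.1098  0.0976] -> [ 0.0048 -0.0048  0.0306] [0.    0.14  0.028]
[ 0.6507 -0.1095  0.0932] -> [ 0.0059 -0.0048  0.0349] [-0.     0.16   0.028]
[ 0.6507 -0.1093  0.091 ] -> [ 0.0064 -0.0048  0.037 ] [-0.     0.17   0.028]
```

Call:
carry_out(series=[[0,-0.003,0,0.001,0,0.014,255],[0,-0.0055,0,0.002,0,0.025,255],[0.0005,-0.0055,0.005,0.002,0.022,0.025,255],[0.001,-0.0055,0.01,0.001,0.045,0.025,255],[0.002,-0.0055,0.015,0.001,0.07,0.025,255],[0.0026,-0.0055,0.02,0.001,0.09,0.025,255],[0.003,-0.0055,0.023,0.001,0.105,0.025,255],[0.003,-0.0055,0.023,0.001,0.105,0.025,255]])

```text
clock: 18.85
position: [0.6515, -0.1099, 0.1053]
tool_rot: [3.14, 0.064, 1.723]
force: [0.7, 0.5, -0.9]
grip_width: 0.0174
```

```bash
python3 - <<'E'
from h import *
p,d=imaging.grab_frame("side"); crop("s",p,250,350,170,270,6,"pics/s13.png")
state_sl()
togo(*[barpose(-.045,l,r=.2195) for l in (.05,.03,.01,0)])
E
```

```text
swing -0.0486 lift 0.0658 r 0.2194
t 18.9 pos [ 0.6516 -0.1099  0.1055] rot [3.14  0.065 1.724] F [ 0.1  0.2 -1.4] M [ 0.23  0.04 -0.01] grip 0.0172 q [-0.2   0.75  0.38  1.63 -0.28  0.8   0.44]
[ 0.6508 -0.11    0.102 ] -> [ 0.0003 -0.0008  0.0035] [0.002 0.015 0.004]
[ 0.6508 -0.1098  0.0976] -> [ 0.0007 -0.0008  0.0078] [0.002 0.035 0.004]
[ 0.6507 -0.1095  0.0932] -> [ 0.0013 -0.0008  0.0122] [0.002 0.055 0.004]
[ 0.6507 -0.1093  0.091 ] -> [ 0.0016 -0.0008  0.0144] [0.002 0.065 0.004]
```

View pics/s13.png

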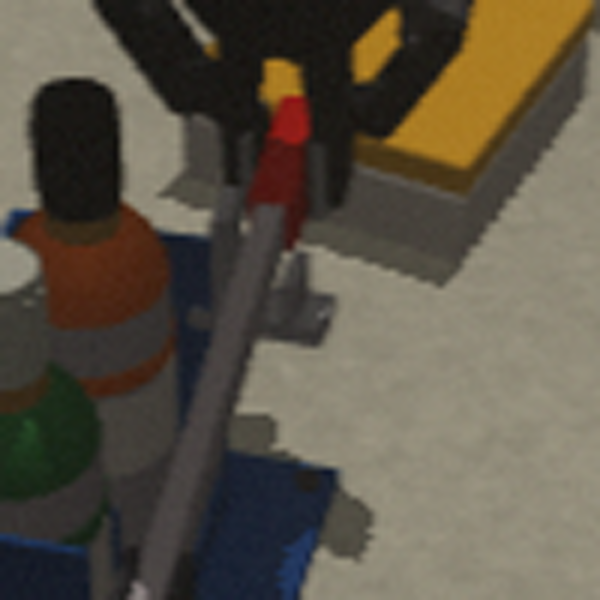

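The bar lies between stop and lip, already below the lip's top, with no side force. I lower it the rest.

Call:
carry_out(series=[[0.0005,-0.0006,0.0035,0,0.015,0.003,255],[0.0008,-0.0006,0.007,0,0.032,0.003,255],[0.001,-0.0006,0.01,0,0.046,0.003,255],[0.0013,-0.0006,0.012,0,0.055,0.003,255],[0.0015,-0.0006,0.0135,0,0.062,0.003,255],[0.0015,-0.0006,0.0135,0,0.062,0.003,255]])

```text
clock: 19.65
position: [0.6511, -0.1093, 0.0938]
tool_rot: [3.139, 0.002, 1.721]
force: [-12.5, 4.6, 30.3]
grip_width: 0.0175
```

```bash
python3 - <<'E'
from h import *
state_sl(); togo()
E
```

```text
swing -0.0463 lift 0.013 r 0.2195
t 19.65 pos [ 0.6511 -0.1093  0.0938] rot [3.139e+00 2.000e-03 1.721e+00] F [-12.5   4.6  30.3] M [0.62 2.64 0.04] grip 0.0175 q [-0.14  0.76  0.34  1.62 -0.32  0.81  0.49]
```

It is on the notch floor (30 N up). I ease off 2 mm and open.

Call:
carry_out(series=[[0,0,-0.001,0,0,0,255],[0,0,-0.002,0,0,0,255],[0,0,-0.002,0,0,0,255]])

```text
clock: 20.02
position: [0.651, -0.1093, 0.0941]
tool_rot: [3.139, 0.003, 1.721]
force: [-2.1, 2.0, 4.7]
grip_width: 0.0175
```

Call:
carry_out(series=[[0,0,0,0,0,0,170],[0,0,0,0,0,0,140],[0,0,0,0,0,0,110],[0,0,0,0,0,0,80],[0,0,0,0,0,0,80],[0,0,0,0,0,0,80]])

```text
clock: 20.78
position: [0.651, -0.1095, 0.094]
tool_rot: [3.139, 0.003, 1.721]
force: [0.5, 0.8, -0.5]
grip_width: 0.0588
```

```bash
python3 - <<'E'
from h import *
p,d=imaging.grab_frame("side"); crop("s",p,250,350,170,270,6,"pics/s14.png")
state_sl(); togo()
E
```

```text
swing -0.046 lift 0.0138 r 0.2197
t 20.82 pos [ 0.651  -0.1095  0.094 ] rot [3.139e+00 3.000e-03 1.721e+00] F [0.4 0.7 0.6] M [ 0.01  0.05 -0.01] grip 0.0587 q [-0.14  0.76  0.34  1.62 -0.32  0.81  0.48]
```

View pics/s14.png

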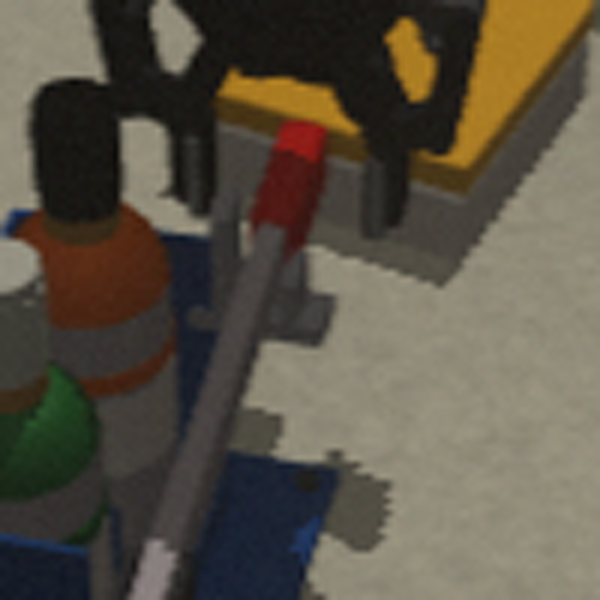

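The fingers are clear on both sides of the handle. I withdraw straight up, then out of view to check.

Call:
carry_out(series=[[0,0,-0.01,0,0,0,80],[0,0,-0.03,0,0,0,80],[0,0,-0.07,0,0,0,80],[0,0,-0.12,0,0,0,80],[0,0,-0.17,0,0,0,80],[0,0,-0.2,0,0,0,80],[0,-0.05,-0.2,0,0,0,80],[0,-0.1,-0.2,0,0,0,80],[0,-0.15,-0.2,0,0,0,80],[-0.05,-0.17,-0.2,0,0,0,80]])

```text
clock: 22.08
position: [0.4881, -0.1821, 0.2956]
tool_rot: [3.137, 0.001, 1.725]
force: [1.9, -0.3, 0.8]
grip_width: 0.0588
```

Call:
carry_out(series=[[-0.05,0,0,0,0,0,80],[-0.1,0,0,0,0,0,80],[-0.15,0,0,0,0,0,80],[-0.2,0,0,0,0,0,80],[-0.22,0,0,0,0,0,80],[-0.22,0,0,0,0,0,80]])

```text
clock: 22.82
position: [0.5221, -0.4028, 0.2955]
tool_rot: [3.139, 0.004, 1.719]
force: [-0.2, 0.7, 0.2]
grip_width: 0.0586
```

```bash
python3 - <<'E'
from h import *
p,ds=imaging.grab_frame("side"); crop("s",p,200,400,130,330,3,"pics/s15.png"); 
p,d=imaging.grab_frame("top"); crop("s",p,250,450,160,290,4,"pics/t15.png"); cv2.imwrite("pics/t15full.png",p)
P=cloud("top",d); h=cv2.cvtColor(p,cv2.COLOR_BGR2HSV)
red=(((h[...,0]<6)|(h[...,0]>174))&(h[...,1]>130)&(h[...,2]>50)); red[:,:310]=0; red[:,370:]=0; red[:190]=0; red[260:]=0
ys,xs=np.nonzero(red)
if len(xs):
    q=np.array([onplane("top",(x,y),.123) for x,y in zip(xs,ys)]); m=q.mean(0); print("handle",m.round(4),"depth med",np.median(P[red],0).round(4),"swing",YAW-np.arctan2((m-H)[0],-(m-H)[1]))
togo()
E
```

```text
handle [ 0.6501 -0.1077  0.123 ] depth med [ 0.6501 -0.1079  0.122 ] swing -0.043378009266141285
t 22.93 pos [ 0.5227 -0.4008  0.2953] rot [3.139e+00 3.000e-03 1.721e+00] F [ 0.4 -0.3  0.4] M [ 0.   -0.03 -0.  ] grip 0.0586 q [ 0.26  0.57  0.49  1.45 -0.28  1.19  0.94]
```

View pics/s15.png

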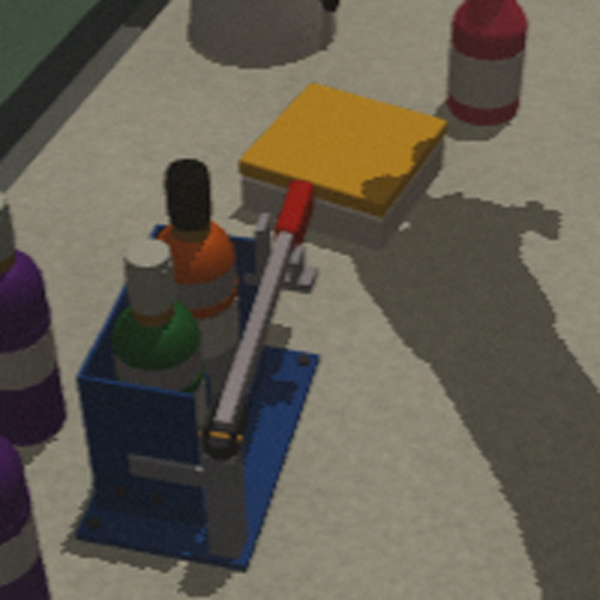

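View pics/t15.png

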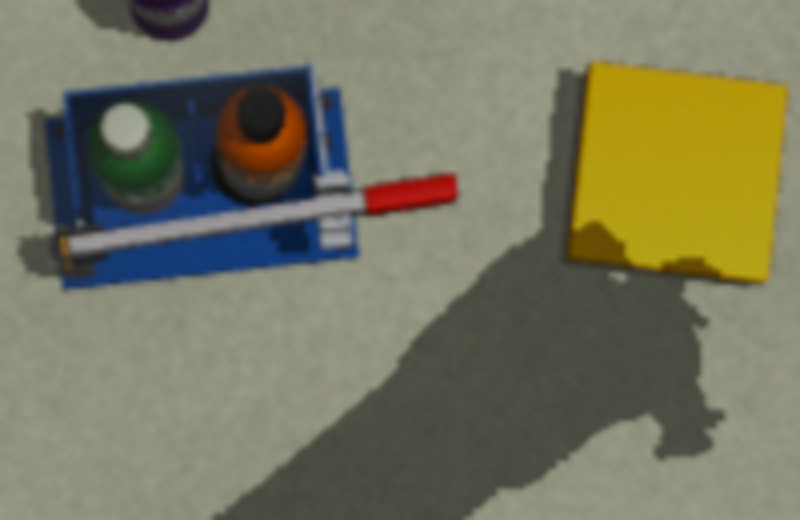

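View pics/t15full.png

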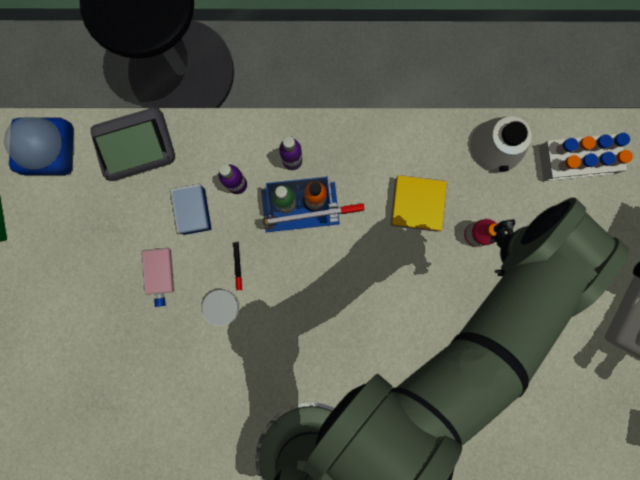

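The top view shows both cylinders in their bays, with the bar across in front of them and inside the keeper (crop (333,205)). The red handle's top is at 122 mm, which is level. The bystanders are where they were. One upright check on the cap, then I hand in.

```bash
python3 - <<'E'
from h import *
from workcell import ticket
print("cap top",onplane("top",((261+.5)/4-.5+250,(114+.5)/4-.5+160),.208).round(4),"bay",rk(0,-.038,0).round(4))
print(ticket.job_done()); togo()
E
```

```text
cap top [ 0.6857 -0.0147  0.208 ] bay [ 0.6869 -0.0118  0.    ]
the job is handed in; nothing more can be done
None
the job is handed in; nothing more can be done
```

I set the orange-shouldered cylinder down upright in the empty bay. Then I closed the retaining bar into the keeper notch and handed the job in at about 23 s; the limit is 61 s.

- **Cylinder:** I carried it by the cap and lowered it slowly onto the pad. The first push on the pad was about 12 N, with 5 N sideways, so I eased off before letting go. The final top view put its cap within about 3 mm of the bay centre, and it looked upright.
- **Bar:** I lifted it to 0.18 rad, swung it in until it met the back stop (12 N), then backed off to the notch centre. I lowered it until it met the notch floor. That last step pressed with about 30 N before I eased off and opened the gripper.
- **Final checks:** After the arm withdrew, the bar lay between the lip and the back stop. The handle top was at 122 mm, which is level. The stowed cylinder and the bystanders looked undisturbed, and nothing touched the tool.
- **Disagreement:** The two estimates of the notch centre differed slightly: swing -0.053 rad from the pictures and about -0.044 by feel. I used the felt value, and the bar came to rest at about -0.043. While the bar rested on the notch floor, the tool pose implied a lift of 0.013 rad instead of 0, which I take to be a small offset in the grip.

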